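Roll the tin onto the weighing plate

TASK

The big tin has to be weighed without being picked up: with the fingertips on its top, roll it along the board until it lies square across the middle of the steel weighing plate and has come to rest there. It must roll, not slide, and be touched only on its upper part, never pushed from low behind. Leave the smaller tin and everything else where they are.

Things in the scene. Friction and masses are not known exactly. Their poses are not given: they have to be found in the camera images.
- board: wooden weighing board fixed on the counter, 280 mm (x) by 500 mm (y), 12 mm thick, a black rubber strip 160 mm wide along its y. Origin: centre of its underside; x to the far edge, y along the board (the way the tins roll), z up. A grey display, 40 x 90 mm, 30 mm above the board, sits at its far edge (x = +114 mm, y = 0).
- plate_mid (a point): centre of the steel weighing plate, on the board's top face (12 mm above the counter). The plate is flush with the rubber, 150 mm along the board's x and 90 mm along its y; same axes as the board.
- big_tin_center (a point): middle of the big tin, on its axis: bare metal cylinder, 100 mm diameter, 130 mm long, 0.4 to 0.8 kg, lying on the board, axis along the board's x, 130 to 180 mm to either side of the plate. x: along its axis; z: from the axis to its brown paper sticker, which starts facing up. Top 112 mm above the counter. Rolls with slight resistance: let go at 50 mm/s it stops within about 10 mm.
- small_tin_center (a point): middle of the small tin: the same look, 60 mm in diameter, 100 mm long, lying on its side near the other end of the board, axis along the board's x. Not to be moved.
- jar: squat white jar, 44 mm across, 60 mm tall, standing on the board's far strip. Origin: centre of its underside. Bystander, not to be moved.
- vial: small amber bottle, 36 mm across, 80 mm tall, standing on the board's far strip. Origin: centre of its underside. Bystander, not to be moved.
- white_bottle: white bottle, 66 mm across, 150 mm tall, standing on the counter to the left of the board. Origin: centre of its underside. Bystander, not to be moved.
- amber_bottle: amber bottle, 60 mm across, 140 mm tall, standing on the counter to the right of the board. Origin: centre of its underside. Bystander, not to be moved.
- carton: cardboard carton 90 x 60 x 100 mm on the counter to the right. Origin: centre of its underside. Bystander, not to be moved.
- mug: white mug, 80 mm across, 90 mm tall, on the counter to the left. Origin: centre of its underside. Bystander, not to be moved.
- scraper: flat spatula, 200 mm long, lying on the counter to the right. Origin: underside, near its middle; x along its length. Bystander, not to be moved.
Not all that is in view belongs to the job. Leave any purple look-alike of the part that bears big_tin_center alone.

How it is judged:
By the outcome, as a careful person would: the job done as asked, in the order asked, and still so for the second after the job is handed in, with the robot touching nothing.
It also fails if it takes over 67 s, if anything falls off the work surface, if the arm or the gripper's body presses on something with over 40 N, if the wrist force passes 120 N, or if a joint passes its speed limit or range.

ROBOT

A 6-joint arm with a two-finger parallel gripper is mounted at the origin on the work surface. World frame = base frame: x ahead of the robot, y to its left, z up, the work surface at z = 0. Lengths are in m, angles in degrees, forces in N, time in s.
With the tool pointing down it reaches from about 0.25 to 0.725 m from the base axis. Payload 9.7 kg.
Tool frame: the origin (TCP) lies between the finger pads; the fingertips stand 11 mm ahead of it and the grasp point (between the pads) lies 8 mm behind it; z points along the fingers, x is the direction in which the jaws open and shut, and the axes are right-handed (so a half turn about z gives the same grasp; the last joint's range is limited). The gripper opens to 85 mm and grips with 20 to 120 N. Pads are 22 mm wide; open, the fingers measure 114 mm over their backs; the gripper's body (76 mm by 85 mm) begins 54 mm behind the grasp point. The pads swing forward as they close: fully open they stand 13 mm farther back than shut.
Start: joints at [-66.578, 4.979, 10.078, 95.1, 0, 90], TCP at [0.219, -0.505, 0.222] pointing down, gripper open.
Joint ranges: [-179.16, 179.16], [-48.56, 103.87], [-65.8, 70.77], [-126.05, 130.52], [-82.76, 87.17], [-180, 180]. Speed limits (degrees/s): [127.2, 127.2, 147.25, 180, 180, 180].

INTERFACE

Orientations are given as [roll, pitch, yaw] about the fixed x, y, z axes, in that order (R = Rz(yaw) Ry(pitch) Rx(roll)).
In Python, from workcell import get_obs, camera, job_done, spotter gives the robot as it stands.
- The arm moves only by the tool play_rows, never from a script. Its argument "rows" is a list of rows, each a list of 3 entries, a list of its own where there are three numbers: the closure, from 0 (fully open) to 1 (shut), then the shift along the tool's x, y, z in cm, then the turn, a rotation vector about the tool's x, y, z in degrees. In form: [[claw, [x, y, z], [wx, wy, wz]], ...]. A call has 1 to 12 rows; each row shifts and turns the pose as measured when the row begins, along the tool's axes as they then stand; what a row does not reach is not made up. A row lasts 1/10 s, in which the tool goes at most 50 mm and 8.59 degrees, less where a joint would pass 70% of its speed; a pose out of reach is approached as far as the arm can. A call is refused whole if a number of a shift passes 5 or a number of a turn 8.59, either way. A call with a gripper value outside its range is refused whole. The fingers move at their own pace and stop on an object; "newtons" is the grip in N (left out, the last holds). Time passes only in rows, so rows that do not move let the fingers close. It gives the time, the measured TCP pose, the force and the opening at its end, in the units of the state.
- get_obs(): the state, without advancing time (a new reading comes with each control period).
- camera(name): name is "side" or "top"; returns a dict with "img" (420x560x3 uint8, red, green, blue), "intrinsics" (3x3 intrinsics, pixels), "xyz" and "orientation" of the camera in the world. Camera axes: x right, y down, z forward; pixel columns grow to the right and rows downward; lengths in m; the calibration is good to about 2 mm. A picture is of the moment at which its call begins. There is no depth.
- job_done(): hands the job in, once; it reports no verdict.
Trained networks look in a picture, given as the dict that the camera call returned (one of the last four; its "shot" number tells which), for a name from the list of things; names that differ only in an ending like _2 or _b are one class to them, and where a whole thing is asked for, a point or a joint stands for the part that bears it (a point fixed in the world has none). Each returns a list of dicts, best first, with "confidence" (0 to 1); they miss things now and then, are a little off and sometimes report something else, mostly with a low value. They report only what shows in the picture. A call takes as long as a camera call. They do not tell look-alikes from the thing itself.
- spotter.spot_in(picture, thing): "point" ([x, y, z] in m, in world coordinates, good to about 4 mm: the middle of the surface that is visible of it).
- spotter.trace(picture, thing): "pixels" (420x560 bool, what is visible of it).
The state is a dict: "time": time; "q": joint angles; "qd": joint speeds; "joint_efforts": joint torques, N m; "ee_pos": TCP position; "tcp_rot": TCP orientation; "wrist_force": force on the tool from outside, world axes, zero at the start; "torque": the same for the moment, N m; "opening": finger opening in m.
Only numpy, scipy, OpenCV 4.12 (cv2) and the standard library are available. Lean on these libraries where they do the work, as an engineer would, in place of code of your own. Each camera call takes 0.05 s, during which the arm holds its last target.

## Working session

There is one attempt and no reset: what is moved stays moved. The work goes in short steps, Python scripts to look and compute and a tool call to move; the robot and the scene stay as the last step left them, time stands still between calls to the robot, and variables do not carry over. Pictures are saved under pics/ and viewed, and the job is handed in when it is done.

Besides the shell and the picture viewer there is one more tool, called after "Call:" as name([rows], argument=value, ...), one row to a line, values as JSON. play_rows: Moves the arm, as the interface text tells. Its arguments: {"type":"object","properties":{"rows":{"type":"array","items":{"type":"array"}},"newtons":{"type":"number"}},"required":["rows"]}

```bash
mkdir -p pics; ls; cat > h.py <<'E'
import numpy as np,cv2
from scipy.spatial.transform import Rotation as R
from workcell import get_obs,camera,job_done,spotter
def save(p,n): cv2.imwrite('pics/'+n,cv2.cvtColor(p['img'],cv2.COLOR_RGB2BGR))
def rot(o):
    o=np.array(o,float)
    return o if o.shape==(3,3) else R.from_euler('xyz',o,degrees=True).as_matrix()
def proj(p,X):
    c=rot(p['orientation']).T@(np.array(X)-p['xyz']); u=np.array(p['intrinsics'])@c; return u[:2]/u[2]
def plane(p,uv,z):
    d=rot(p['orientation'])@np.linalg.inv(p['intrinsics'])@np.array([uv[0],uv[1],1.]); o=np.array(p['xyz']); return o+d*(z-o[2])/d[2]
E
python3 - <<'E'
from h import *
o=get_obs(); print(o)
for n in('top','side'):
    p=camera(n); save(p,n+'0.png'); print(n,p['xyz'],p['orientation'])
    for t in ['board','plate_mid','big_tin_center','small_tin_center','jar','vial']:
        print(t,[(np.round(d['point'],3).tolist(),round(d['confidence'],2),proj(p,d['point']).round().tolist()) for d in spotter.spot_in(p,t)])
E
```

```text
pics
{'time': 0.0, 'q': array([-6.65787083e+01,  5.00992755e+00,  1.00329016e+01,  9.50998552e+01,
       -1.64415598e-03,  9.00011388e+01]), 'qd': array([ 0.02457603, -0.06498168, -0.01146635,  0.00280965, -0.04555374,
       -0.00398824]), 'joint_efforts': array([-5.24559189e-03, -5.20389318e+01,  4.64802647e+01,  1.64346228e-02,
       -1.80424149e-04, -6.05327244e-06]), 'ee_pos': array([ 0.21850979, -0.50445321,  0.22128043]), 'tcp_rot': array([ 1.79998354e+02,  7.68811312e-02, -6.65798471e+01]), 'wrist_force': array([ 0.58362965,  0.40697772, -0.13609969]), 'torque': array([-0.00849777,  0.01644965, -0.00983737]), 'opening': 0.08526845298707708}
top [ 0.45212368 -0.01559236  1.32817894] [-175.96779984    0.74221061  -90.63168537]
board [([0.548, 0.018, 0.01], 0.67, [281.0, 207.0]), ([0.526, 0.182, 0.105], 0.58, [221.0, 213.0])]
plate_mid [([0.547, 0.02, 0.013], 0.68, [280.0, 207.0]), ([0.523, 0.185, 0.103], 0.55, [220.0, 214.0])]
big_tin_center [([0.527, 0.184, 0.107], 0.97, [221.0, 213.0]), ([0.327, 0.351, 0.091], 0.96, [162.0, 285.0]), ([0.607, -0.323, 0.092], 0.86, [401.0, 18
[... 427 characters left out ...]
48  -1.20549904  0.92817379] [-124.59240353    1.14328276  -17.27898413]
board [([0.526, -0.011, 0.007], 0.63, [278.0, 229.0])]
plate_mid [([0.549, -0.133, 0.053], 0.65, [300.0, 240.0]), ([0.519, -0.006, 0.012], 0.59, [275.0, 227.0]), ([0.67, -0.13, 0.052], 0.44, [341.0, 231.0])]
big_tin_center [([0.596, -0.37, 0.082], 0.91, [352.0, 285.0]), ([0.521, 0.15, 0.085], 0.77, [260.0, 179.0]), ([0.315, -0.349, 0.082], 0.69, [232.0, 307.0])]
small_tin_center [([0.547, -0.132, 0.055], 0.97, [299.0, 239.0]), ([0.678, 0.429, 0.059], 0.23, [282.0, 140.0])]
jar [([0.67, -0.13, 0.053], 0.61, [341.0, 230.0])]
vial [([0.523, -0.01, 0.012], 0.66, [277.0, 228.0]), ([0.644, 0.158, 0.048], 0.5, [298.0, 181.0])]
```

View pics/top0.png

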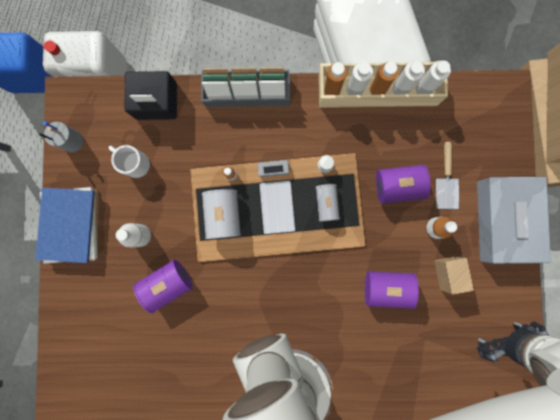

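View pics/side0.png

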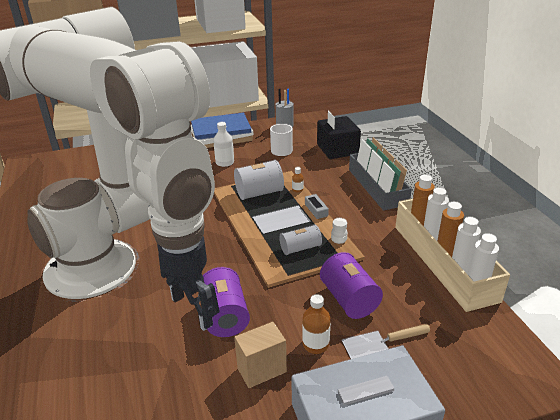

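The top view shows four tin candidates. Three are purple look-alikes, at (162,286), (403,184) and (391,290). The bare metal one at (221,213) lies on the board with its sticker up, so it fits the description. The small tin is at (328,203) and the plate at (277,207). I'll confirm in an enlarged crop.

```bash
python3 - <<'E'
from h import *
p=camera('top')
c=p['img'][140:270,180:375]; cv2.imwrite('pics/crop1.png',cv2.cvtColor(cv2.resize(c,None,fx=4,fy=4,interpolation=cv2.INTER_CUBIC),cv2.COLOR_RGB2BGR))
s=camera('side')
for q in(p,s):
  for t in['big_tin_center','small_tin_center','plate_mid','board']:
    for d in spotter.trace(q,t)[:4]:
        m=d['pixels'].astype(np.uint8); 
        if m.sum()<20: continue
        cnt=max(cv2.findContours(m,0,2)[0],key=cv2.contourArea); r=cv2.minAreaRect(cnt)
        print(q['shot'],t,round(d['confidence'],2),m.sum(),cv2.boxPoints(r).round(1).tolist(),np.round(r[0],1))
np.save('p.npy',p,allow_pickle=True);np.save('s.npy',s,allow_pickle=True)
s_=s['img'][150:290,200:380]; cv2.imwrite('pics/crop2.png',cv2.cvtColor(cv2.resize(s_,None,fx=4,fy=4,interpolation=cv2.INTER_CUBIC),cv2.COLOR_RGB2BGR))
E
```

```text
3 big_tin_center 0.65 1563 [[201.3000030517578, 191.0], [235.10000610351562, 187.89999389648438], [239.39999389648438, 235.0], [205.5, 238.0]] [220.3 213. ]
3 big_tin_center 0.6 1702 [[374.6000061035156, 169.1999969482422], [427.1000061035156, 163.89999389648438], [430.6000061035156, 197.39999389648438], [378.0, 202.8000030517578]] [402.6 183.3]
3 big_tin_center 0.59 1842 [[362.0, 305.6000061035156], [364.0, 270.29998779296875], [419.29998779296875, 273.3999938964844], [417.29998779296875, 308.70001220703125]] [390.6 289.5]
3 big_tin_center 0.57 1798 [[129.5, 286.3999938964844], [177.5, 256.79998779296875], [195.39999389648438, 285.8999938964844], [147.39999389648438, 315.3999938964844]] [162.5 286.1]
3 small_tin_center 0.88 650 [[315.3999938964844, 185.3000030517578], [334.5, 183.1999969482422], [338.29998779296875, 217.60000610351562], [319.20001220703125, 219.8000030517578]] [326.8 201.5]
3 plate_mid 0.98 12493 [[188.6999969482422, 168.3000030517578], [355.5, 152.6999969482422], [364.1000061035156, 245.5], [197.39999389648438, 261.0]] [276.4 206.9]
3 board 0.73 12707 [[188.0, 167.
[... 707 characters left out ...]

4 small_tin_center 0.58 847 [[277.70001220703125, 234.39999389648438], [317.3999938964844, 224.0], [322.79998779296875, 244.5], [283.1000061035156, 255.0]] [300.3 239.5]
4 plate_mid 0.56 7422 [[212.0, 190.6999969482422], [299.1000061035156, 141.89999389648438], [364.0, 257.8999938964844], [277.0, 306.6000061035156]] [288.  224.3]
4 board 0.76 7414 [[212.1999969482422, 190.8000030517578], [298.20001220703125, 141.60000610351562], [364.5, 257.6000061035156], [278.3999938964844, 306.79998779296875]] [288.3 224.2]
4 board 0.57 1206 [[341.20001220703125, 338.6000061035156], [426.79998779296875, 318.0], [431.79998779296875, 338.6000061035156], [346.1000061035156, 359.1000061035156]] [386.5 338.6]
```

View pics/crop1.png

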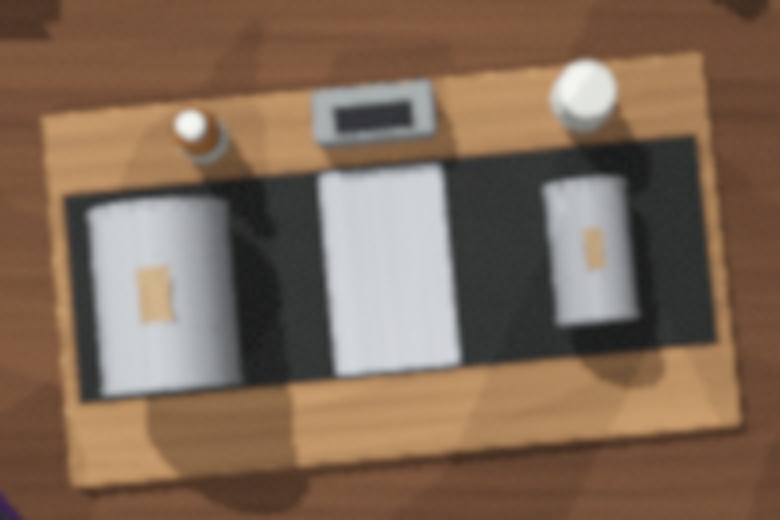

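View pics/crop2.png

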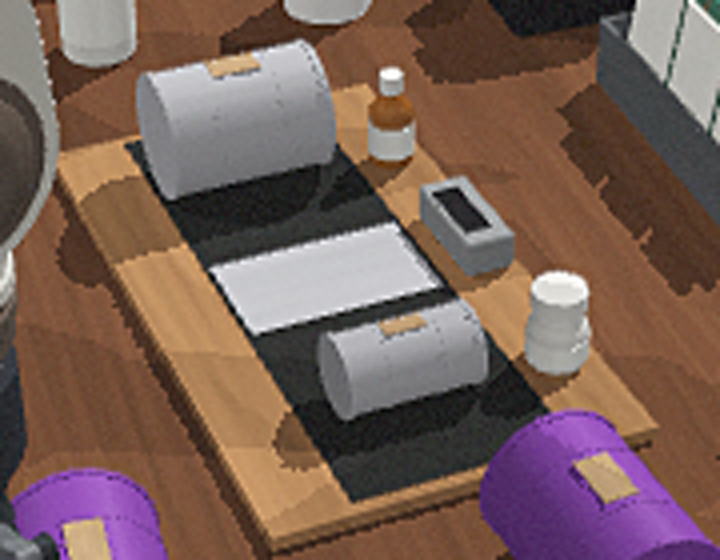

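```bash
cat >> h.py <<'E'
def cr(c): return [(c[0]+.5)/4-.5+180,(c[1]+.5)/4-.5+140]
def cs(c): return [(c[0]+.5)/4-.5+200,(c[1]+.5)/4-.5+150]
E
python3 - <<'E'
from h import *
p=np.load('p.npy',allow_pickle=True).item();s=np.load('s.npy',allow_pickle=True).item()
f=lambda L,P,g,z:np.array([plane(P,g(c),z)[:2] for c in L])
B=f([(42,117),(702,55),(740,427),(72,488)],p,cr,.012)
P=f([(318,172),(443,164),(460,362),(336,375)],p,cr,.012)
Ps=f([(211,268),(395,224),(441,287),(257,333)],s,cs,.012)
St=f([(138,269),(170,266),(173,322),(141,324)],p,cr,.112)
Ss=f([(207,65),(251,53),(260,70),(214,78)],s,cs,.112)
for n,Q in dict(B=B,P=P,Ps=Ps,St=St,Ss=Ss).items():
    # order TL,TR,BR,BL (or side)
    print(n,Q.mean(0).round(4),Q.round(3).tolist())
    for i in range(4):
        e=Q[(i+1)%4]-Q[i]; print('  len',np.linalg.norm(e).round(4),'ang',np.degrees(np.arctan2(e[1],e[0])).round(1))
# triangulate sticker centre
def ray(P,uv):
    d=rot(P['orientation'])@np.linalg.inv(P['intrinsics'])@np.array([*uv,1.]); return np.array(P['xyz']),d/np.linalg.norm(d)
o1,d1=ray(p,cr((155.5,295)));o2,d2=ray(s,cs((233,66)))
A=np.c_[d1,-d2];t=np.linalg.lstsq(A,o2-o1,rcond=None)[0];print('sticker',o1+t[0]*d1,o2+t[1]*d2)
# fit model: render tin silhouette outline vs trace
from scipy.optimize import least_squares
def hull(P,x,y,yaw,r=.05,L=.13,zc=.062):
    a=np.linspace(0,2*np.pi,40);ax=np.array([np.cos(yaw),np.sin(yaw),0]);n=np.array([-ax[1],ax[0],0])
    pts=[np.array([x,y,zc])+e*L/2*ax+r*(np.cos(k)*n+np.sin(k)*np.array([0,0,1])) for e in(-1,1) for k in a]
    return cv2.convexHull(np.array([proj(P,q) for q in pts],np.float32))[:,0]
for name,P,pts in [('t',p,[cr(c) for c in[(86,208),(228,198),(240,383),(104,396),(95,300),(234,290),(155,198),(170,393)]]),
  ('s',s,[cs(c) for c in[(139,80),(300,41),(333,160),(170,198),(140,120),(155,180),(250,180),(332,110),(220,57)]])]:
    def res(v):
        h=hull(P,*v).reshape(-1,1,2); return [cv2.pointPolygonTest(h,(float(a),float(b)),True) for a,b in pts]
    r=least_squares(res,[.525,.17,.08],diff_step=1e-3);print(name,r.x.round(4),np.degrees(r.x[2]).round(1),np.round(r.fun,1))
E
```

```text
B [0.5474 0.0309] [[0.666, 0.291], [0.707, -0.207], [0.428, -0.229], [0.388, 0.268]]
  len 0.4996 ang -85.3
  len 0.2801 ang -175.5
  len 0.4979 ang 94.6
  len 0.2794 ang 4.8
P [0.5493 0.0304] [[0.622, 0.083], [0.627, -0.011], [0.478, -0.022], [0.47, 0.071]]
  len 0.0941 ang -87.0
  len 0.149 ang -175.8
  len 0.0929 ang 95.3
  len 0.1529 ang 4.7
Ps [0.5484 0.0298] [[0.47, 0.069], [0.619, 0.08], [0.624, -0.009], [0.481, -0.02]]
  len 0.1492 ang 4.2
  len 0.0893 ang -86.8
  len 0.1438 ang -175.8
  len 0.0894 ang 96.7
St [0.5248 0.1887] [[0.543, 0.201], [0.545, 0.179], [0.506, 0.177], [0.505, 0.199]]
  len 0.0223 ang -85.3
  len 0.0389 ang -177.0
  len 0.0222 ang 92.9
  len 0.0382 ang 3.2
Ss [0.5235 0.1845] [[0.505, 0.193], [0.542, 0.2], [0.542, 0.172], [0.505, 0.172]]
  len 0.0377 ang 10.4
  len 0.0277 ang -91.4
  len 0.0365 ang -179.8
  len 0.021 ang 89.9
sticker [0.52513196 0.18909233 0.10966115] [0.52463022 0.18921117 0.10965105]
t [0.5263 0.19   0.0828] 4.7 [-1.1 -0.9 -0.4 -0.5  0.1  0.2 -0.3 -1. ]
s [0.5245 0.1893 0.0388] 2.2 [ 0.1 -0.1 -0.3 -0.1 -0.  -0.1  0.3  0.2  0.1]
```

Confirmed: the big tin is the grey one, centre about (0.525, 0.1895), yaw about 4.6°. The plate centre is (0.549, 0.030) and the board yaw about 4.7°. The tin is 160 mm off along board +y, so it rolls toward board −y. With the tool yaw at 4.7°, tool +y is the rolling direction. I'll turn first, then travel high.

Call:
play_rows([
  [0, [0, 0, -0.5], [0, 0, -8]],
  [0, [0, 0, -0.5], [0, 0, -8]],
  [0, [0, 0, 0], [0, 0, -8]],
  [0, [0, 0, 0], [0, 0, -8]],
  [0, [0, 0, 0], [0, 0, -8]],
  [0, [0, 0, 0], [0, 0, -8]],
  [0, [0, 0, 0], [0, 0, -8]],
  [0, [0, 0, 0], [0, 0, -8]],
  [0, [0, 0, 0], [0, 0, -7.3]],
  [0, [0, 0, 0], [0, 0, 0]],
])

```text
time: 2.2
ee_pos: [0.2186, -0.5047, 0.2324]
tcp_rot: [180.0, 0.0, 7.6]
wrist_force: [0.0, 0.3, -0.6]
opening: 0.0854
```

Call:
play_rows([
  [0, [0, 0, 0], [0, 0, 2.9]],
  [0, [0, 0, 0], [0, 0, 0]],
  [0, [2.2, -4.1, 0], [0, 0, 0]],
  [0, [2.2, -4.1, 0], [0, 0, 0]],
  [0, [2.2, -4.1, 0], [0, 0, 0]],
  [0, [2.2, -4.1, 0], [0, 0, 0]],
  [0, [2.2, -4.1, 0], [0, 0, 0]],
  [0, [2.2, -4.1, 0], [0, 0, 0]],
  [0, [2.2, -4.1, 0], [0, 0, 0]],
  [0, [2.2, -4.1, 0], [0, 0, 0]],
  [0, [2.2, -4.1, 0], [0, 0, 0]],
  [0, [0, 0, 0], [0, 0, 0]],
])

```text
time: 3.4
ee_pos: [0.3966, -0.1101, 0.2311]
tcp_rot: [-179.9, -0.2, 3.0]
wrist_force: [-0.8, -0.9, 0.4]
opening: 0.0855
```

Call:
play_rows([
  [0, [0, 0, 0], [0, 0, -1.5]],
  [0, [2, -4, 0], [0, 0, 0]],
  [0, [2, -4, 0], [0, 0, 0]],
  [0, [2, -4, 0], [0, 0, 0]],
  [0, [2, -4, 0], [0, 0, 0]],
  [0, [2, -4, 0], [0, 0, 0]],
  [0, [2, -4, 0], [0, 0, 0]],
  [0, [1.5, -3, 0], [0, 0, 0]],
  [0, [0, 0, 0], [0, 0, 0]],
  [0, [0, 0, 0], [0, 0, 0]],
])

```text
time: 4.4
ee_pos: [0.5165, 0.1685, 0.2309]
tcp_rot: [179.9, -0.2, 3.8]
wrist_force: [0.6, -1.0, 0.1]
opening: 0.0853
```

Call:
play_rows([
  [0, [0.5, -1.8, 0], [0, 0, -0.6]],
  [0, [0.5, -1.7, 0], [0, 0, -0.3]],
  [0, [0, 0, 2], [0, 0, 0]],
  [0, [0, 0, 2], [0, 0, 0]],
  [0, [0, 0, 2], [0, 0, 0]],
  [0, [0, 0, 2], [0, 0, 0]],
  [0, [0, 0, 0], [0, 0, 0]],
  [0, [0, 0, 0], [0, 0, 0]],
])

```text
time: 5.2
ee_pos: [0.5272, 0.2038, 0.151]
tcp_rot: [179.9, -0.5, 4.4]
wrist_force: [0.9, -0.1, -0.2]
opening: 0.0856
```

```bash
python3 - <<'E'
from h import *
for n in('top','side'):
    p=camera(n); save(p,n+'1.png')
s=p['img'][110:250,180:360]; cv2.imwrite('pics/c1.png',cv2.cvtColor(cv2.resize(s,None,fx=4,fy=4,interpolation=cv2.INTER_CUBIC),cv2.COLOR_RGB2BGR))
o=get_obs();print(o['ee_pos'],o['tcp_rot'],o['wrist_force'])
E
```

```text
[0.52733738 0.20386695 0.15130195] [179.94294096  -0.51178213   4.37660147] [-0.30547532 -0.1487088  -1.38127713]
```

View pics/c1.png

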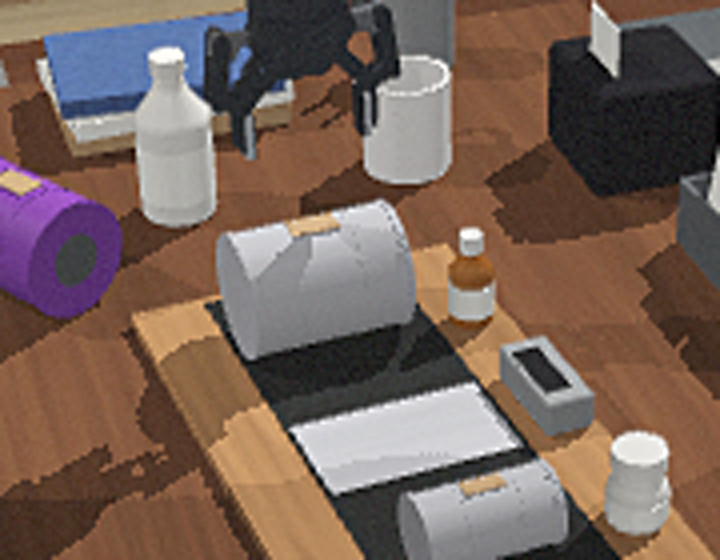

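Call:
play_rows([
  [0.3, [0, 0, 0], [0, 0, -0.2]],
  [0.3, [0, 0, 0], [0, 0, 0]],
  [0.3, [0, 0, 0.5], [0, 0.4, 0]],
  [0.3, [0, 0, 0.5], [0, 0, 0]],
  [0.3, [0, 0, 0.5], [0, 0, 0]],
  [0.3, [0, 0, 0], [0, 0, 0]],
])

```text
time: 5.9
ee_pos: [0.5288, 0.2043, 0.138]
tcp_rot: [-180.0, -1.2, 4.6]
wrist_force: [0.3, 0.4, -0.2]
opening: 0.0597
```

Call:
play_rows([
  [0.3, [0, 0, 0.3], [0, 0, 0]],
  [0.3, [0, 0, 0.3], [0, 0, 0]],
  [0.3, [0, 0, 0.3], [0, 0, 0]],
])

```text
time: 6.2
ee_pos: [0.529, 0.2043, 0.1284]
tcp_rot: [-180.0, -1.2, 4.6]
wrist_force: [-0.2, -1.2, -0.3]
opening: 0.0597
```

Call:
play_rows([
  [0.3, [-0.2, 0, 0.2], [0, -1.1, 0]],
  [0.3, [0, 0, 0.2], [0, 0, 0]],
  [0.3, [0, 0, 0.2], [0, 0, 0]],
])

```text
time: 6.5
ee_pos: [0.5268, 0.2041, 0.1216]
tcp_rot: [-180.0, 0.0, 4.6]
wrist_force: [-0.7, 0.0, -0.7]
opening: 0.0597
```

Call:
play_rows([
  [0.3, [0, 0, 0.2], [0, 0, 0]],
  [0.3, [0, 0, 0.2], [0, 0, 0]],
])

```text
time: 6.7
ee_pos: [0.5269, 0.2041, 0.1172]
tcp_rot: [-180.0, 0.0, 4.6]
wrist_force: [0.0, -0.1, 0.2]
opening: 0.0597
```

Call:
play_rows([
  [0.3, [0, 0, 0.2], [0, 0, 0]],
  [0.3, [0, 0, 0.2], [0, 0, 0]],
])

```text
time: 6.9
ee_pos: [0.5269, 0.2041, 0.1129]
tcp_rot: [-180.0, 0.0, 4.6]
wrist_force: [0.0, -0.5, -0.0]
opening: 0.0596
```

Call:
play_rows([
  [0.3, [0, 0, 0.15], [0, 0, 0]],
])

```text
time: 7.0
ee_pos: [0.5269, 0.2041, 0.1112]
tcp_rot: [-180.0, 0.0, 4.6]
wrist_force: [0.5, 0.3, 0.2]
opening: 0.0599
```

Call:
play_rows([
  [0.3, [0, 0, 0.15], [0, 0, 0]],
])

```text
time: 7.1
ee_pos: [0.5269, 0.2041, 0.1096]
tcp_rot: [-180.0, 0.0, 4.6]
wrist_force: [0.7, -0.3, 0.8]
opening: 0.0596
```

Call:
play_rows([
  [0.3, [0, 0, 0.15], [0, 0, 0]],
])

```text
time: 7.2
ee_pos: [0.5268, 0.2041, 0.108]
tcp_rot: [-180.0, 0.0, 4.6]
wrist_force: [-0.2, 0.8, 0.5]
opening: 0.0596
```

```bash
python3 - <<'E'
from h import *
p=camera('side')
s=p['img'][110:230,200:340]; cv2.imwrite('pics/c2.png',cv2.cvtColor(cv2.resize(s,None,fx=5,fy=5,interpolation=cv2.INTER_CUBIC),cv2.COLOR_RGB2BGR))
o=get_obs();print(o['ee_pos'],o['tcp_rot'],o['wrist_force'])
for x in (-.03,.03): print((proj(p,[.5268+x,.204+x*.08,.106])-[200,110])*5)
E
```

```text
[0.52675204 0.20409885 0.10772792] [-1.79994414e+02  4.82587866e-02  4.57506229e+00] [ 0.45890726  0.62664077 -0.06789453]
[240.92468055 283.74957741]
[331.96534236 264.31066055]
```

View pics/c2.png

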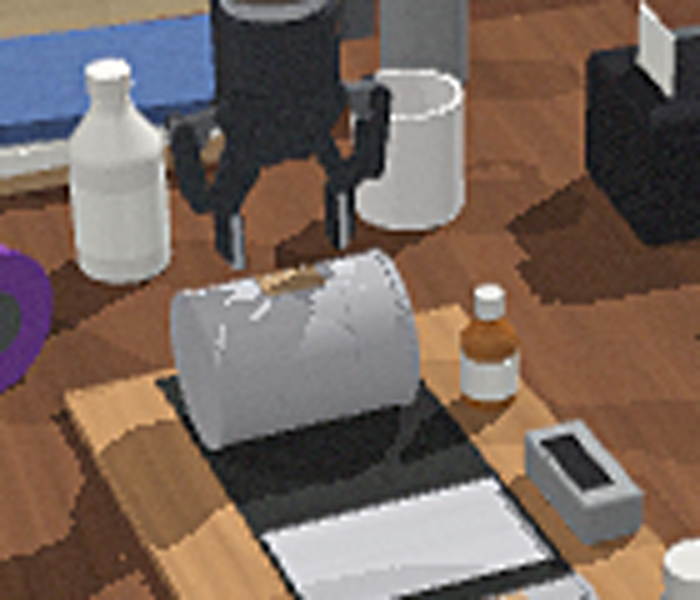

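The tips are visible just above and behind the tin's crest, at about (237,268) and (345,248) in the crop, and there is no contact yet. I'll keep lowering in small steps.

Call:
play_rows([
  [0.3, [0, 0, 0.2], [0, 0, 0]],
])

```text
time: 7.35
ee_pos: [0.5269, 0.2041, 0.1059]
tcp_rot: [-180.0, 0.0, 4.6]
wrist_force: [0.5, -0.2, 0.6]
opening: 0.06
```

Call:
play_rows([
  [0.3, [0, 0, 0.2], [0, 0, 0]],
])

```text
time: 7.45
ee_pos: [0.5269, 0.2041, 0.1037]
tcp_rot: [-180.0, 0.0, 4.6]
wrist_force: [-0.6, 0.3, 0.4]
opening: 0.06
```

```bash
python3 - <<'E'
from h import *
p=camera('side');t=camera('top')
s=p['img'][130:210,210:310]; cv2.imwrite('pics/c3.png',cv2.cvtColor(cv2.resize(s,None,fx=7,fy=7,interpolation=cv2.INTER_CUBIC),cv2.COLOR_RGB2BGR))
save(t,'t3.png')
for x in (-.035,.035):
  for z in(.1,.11,.12): print(x,z,(proj(p,[.5268+x,.204+x*.08,z])-[210,130]+.5)*7)
E
```

```text
-0.035 0.1 [260.79369301 274.85075085]
-0.035 0.11 [259.55078654 255.14538294]
-0.035 0.12 [258.29929003 235.30382612]
0.035 0.1 [409.18334562 243.01826076]
0.035 0.11 [408.46056496 223.44996539]
0.035 0.12 [407.73285138 203.74811795]
```

View pics/c3.png

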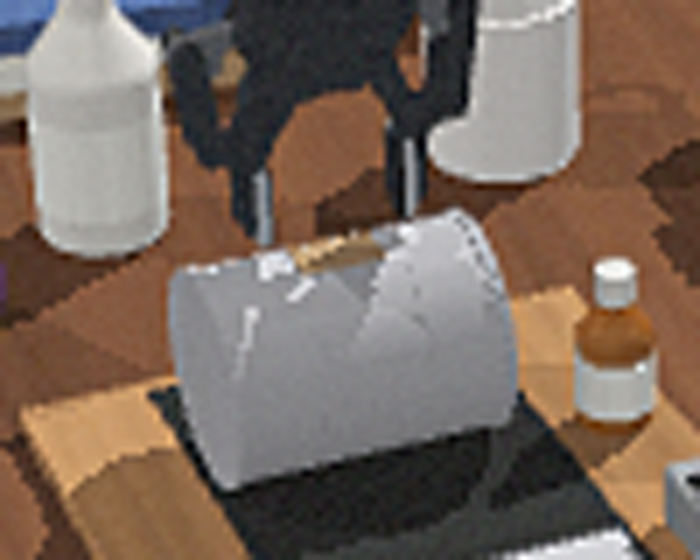

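View pics/t3.png

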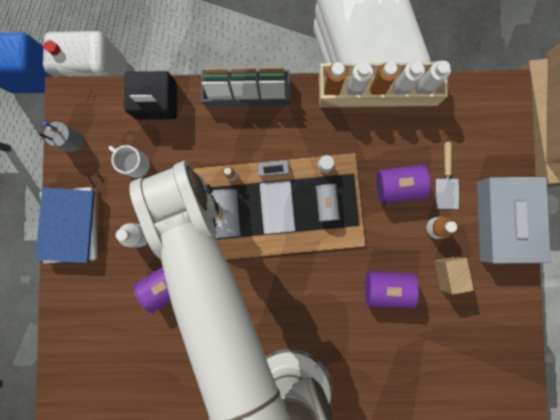

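Call:
play_rows([
  [0.3, [0, 0, 0.2], [0, 0, 0]],
])

```text
time: 7.65
ee_pos: [0.5269, 0.2041, 0.1017]
tcp_rot: [-180.0, 0.0, 4.6]
wrist_force: [0.8, 0.3, 0.3]
opening: 0.06
```

Call:
play_rows([
  [0.3, [0, 0, 0.2], [0, 0, 0]],
])

```text
time: 7.75
ee_pos: [0.5269, 0.2042, 0.0995]
tcp_rot: [-180.0, 0.0, 4.6]
wrist_force: [-0.4, -0.0, -0.1]
opening: 0.0599
```

Call:
play_rows([
  [0.3, [0, 0, 0.2], [0, 0, 0]],
])

```text
time: 7.85
ee_pos: [0.5269, 0.2042, 0.0974]
tcp_rot: [-180.0, 0.0, 4.6]
wrist_force: [0.2, -0.2, 0.2]
opening: 0.0596
```

```bash
python3 - <<'E'
from h import *
p=camera('side')
s=p['img'][130:210,210:310]; cv2.imwrite('pics/c4.png',cv2.cvtColor(cv2.resize(s,None,fx=7,fy=7,interpolation=cv2.INTER_CUBIC),cv2.COLOR_RGB2BGR))
for x in (-.035,.035):
  for y in(.19,.2,.21,.22):
    for z in(.1,.11): print(x,y,z,((proj(p,[.5268+x,y+x*.08,z])-[210,130]+.5)*7).round())
E
```

```text
-0.035 0.19 0.1 [269. 290.]
-0.035 0.19 0.11 [267. 270.]
-0.035 0.2 0.1 [263. 279.]
-0.035 0.2 0.11 [262. 259.]
-0.035 0.21 0.1 [257. 268.]
-0.035 0.21 0.11 [256. 249.]
-0.035 0.22 0.1 [252. 258.]
-0.035 0.22 0.11 [251. 238.]
0.035 0.19 0.1 [418. 258.]
0.035 0.19 0.11 [417. 238.]
0.035 0.2 0.1 [412. 247.]
0.035 0.2 0.11 [411. 228.]
0.035 0.21 0.1 [405. 237.]
0.035 0.21 0.11 [405. 217.]
0.035 0.22 0.1 [399. 226.]
0.035 0.22 0.11 [399. 207.]
```

View pics/c4.png

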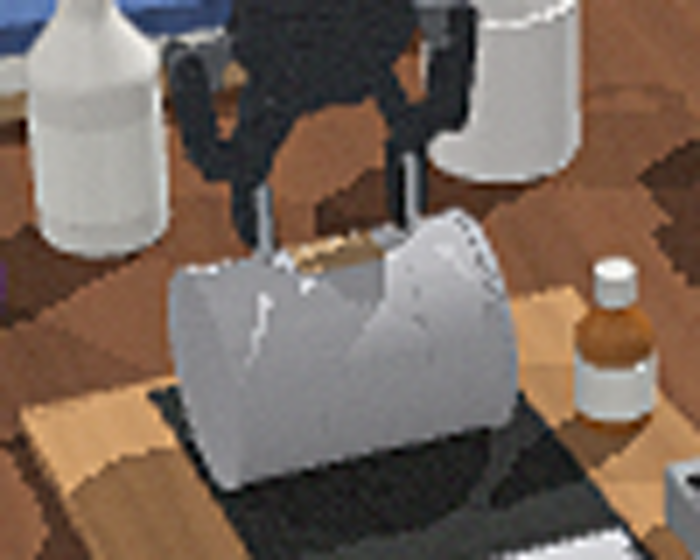

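Tips are now at about (265,262) and (410,228) in the crop, which puts them near z = 0.11, right at the crest. Contact should be close.

Call:
play_rows([
  [0.3, [0, 0, 0.1], [0, 0, 0]],
])

```text
time: 8.0
ee_pos: [0.5271, 0.2043, 0.0969]
tcp_rot: [-180.0, -0.0, 4.6]
wrist_force: [-4.0, 0.4, 12.9]
opening: 0.0601
```

Call:
play_rows([
  [0.3, [0, 0, 0.1], [0, 0, 0]],
])

```text
time: 8.1
ee_pos: [0.5271, 0.2046, 0.097]
tcp_rot: [-179.9, -0.1, 4.6]
wrist_force: [-4.6, -0.1, 10.6]
opening: 0.0597
```

Call:
play_rows([
  [0.3, [0, 0, 0.1], [0, 0, 0]],
])

```text
time: 8.2
ee_pos: [0.527, 0.2048, 0.097]
tcp_rot: [-179.9, -0.1, 4.6]
wrist_force: [-3.2, 0.5, 8.1]
opening: 0.0597
```

Call:
play_rows([
  [0.3, [0, 0, 0.1], [0, 0, 0]],
])

```text
time: 8.3
ee_pos: [0.527, 0.2051, 0.097]
tcp_rot: [-179.8, -0.2, 4.6]
wrist_force: [-2.5, -1.3, 7.5]
opening: 0.0598
```

Contact at TCP z = 0.097 with about 8–13 N. Starting the rolling stroke.

Call:
play_rows([
  [0.3, [0, 0.3, 0.08], [0, 0, 0]],
  [0.3, [0, 0.5, 0.07], [0, 0, 0]],
  [0.3, [0, 0.5, 0.07], [0, 0, 0]],
])

```text
time: 8.6
ee_pos: [0.528, 0.193, 0.0977]
tcp_rot: [-179.7, -0.3, 4.7]
wrist_force: [-1.8, -0.7, 6.3]
opening: 0.0597
```

Call:
play_rows([
  [0.3, [0, 0.5, 0.08], [0, 0, 0]],
  [0.3, [0, 0.5, 0.08], [0, 0, 0]],
  [0.3, [0, 0.5, 0.08], [0, 0, 0]],
])

```text
time: 8.9
ee_pos: [0.5293, 0.178, 0.0978]
tcp_rot: [-179.6, -0.4, 4.7]
wrist_force: [-0.6, -0.2, 6.0]
opening: 0.0599
```

Call:
play_rows([
  [0.3, [0, 0.5, 0.1], [0, 0, 0]],
  [0.3, [0, 0.5, 0.1], [0, 0, 0]],
  [0.3, [0, 0.5, 0.1], [0, 0, 0]],
])

```text
time: 9.2
ee_pos: [0.5306, 0.163, 0.0978]
tcp_rot: [-179.5, -0.6, 4.7]
wrist_force: [-2.3, -0.3, 6.5]
opening: 0.0599
```

```bash
python3 - <<'E'
from h import *
p=camera('side')
s=p['img'][130:210,210:310]; cv2.imwrite('pics/c5.png',cv2.cvtColor(cv2.resize(s,None,fx=7,fy=7,interpolation=cv2.INTER_CUBIC),cv2.COLOR_RGB2BGR))
E
```

```text
(no output)
```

View pics/c5.png

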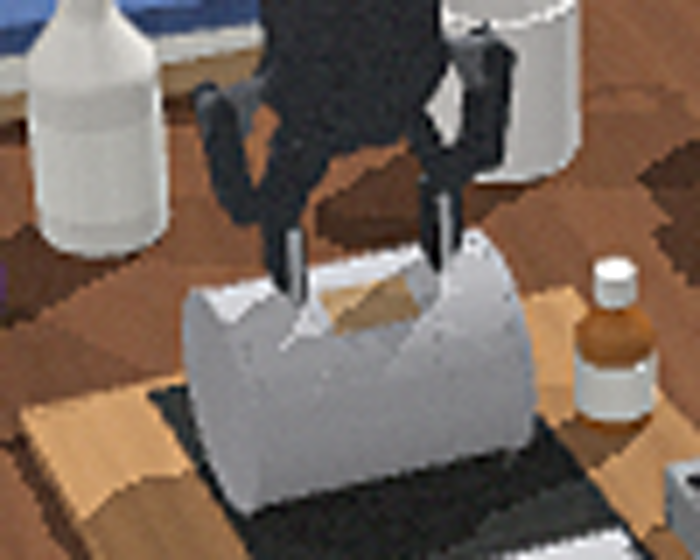

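The picture shows the sticker has turned forward with the tin at (370,300), the fingertips on the crest and the tin square. It is rolling, not sliding, so I'll continue this stroke past the crest.

Call:
play_rows([
  [0.3, [0, 0.5, 0.1], [-0.2, -0.3, 0]],
  [0.3, [0, 0.5, 0.1], [-0.2, -0.2, 0]],
  [0.3, [0, 0.5, 0.1], [0, 0, 0]],
  [0.3, [0, 0.5, 0.12], [0, 0, 0]],
])

```text
time: 9.65
ee_pos: [0.5323, 0.1422, 0.0965]
tcp_rot: [-179.9, -0.2, 4.7]
wrist_force: [-1.6, -1.2, 6.5]
opening: 0.0598
```

Call:
play_rows([
  [0.3, [0, 0.5, 0.13], [0, 0, 0]],
  [0.3, [0, 0.5, 0.14], [0, 0, 0]],
  [0.3, [0, 0.5, 0.15], [0, 0, 0]],
])

```text
time: 9.95
ee_pos: [0.5337, 0.1266, 0.0944]
tcp_rot: [-179.9, -0.3, 4.7]
wrist_force: [-1.9, -1.2, 4.8]
opening: 0.0598
```

Call:
play_rows([
  [0.3, [0, 0.1, 0], [0, 0, 0]],
  [0.3, [0, 0, -0.5], [0, 0, 0]],
  [0.3, [0, 0, -1], [0, 0, 0]],
  [0.3, [0, -2, 0], [0, -0.3, 0]],
  [0.3, [0, -1.8, 0], [0, 0, 0]],
  [0.3, [0, 0, 0], [0, 0, 0]],
])

```text
time: 10.55
ee_pos: [0.5311, 0.1644, 0.1129]
tcp_rot: [-179.9, -0.1, 4.6]
wrist_force: [0.4, 0.8, -0.2]
opening: 0.0598
```

```bash
cat >> h.py <<'E'
def sidecrop(n,r=(130,230,210,325),k=6):
    p=camera('side'); s=p['img'][r[0]:r[1],r[2]:r[3]]; cv2.imwrite('pics/'+n,cv2.cvtColor(cv2.resize(s,None,fx=k,fy=k,interpolation=cv2.INTER_CUBIC),cv2.COLOR_RGB2BGR)); return p
E
python3 - <<'E'
from h import *
sidecrop('c6.png'); o=get_obs(); print(o['ee_pos'],o['tcp_rot'])
E
```

```text
[0.53108147 0.16359772 0.11283201] [-1.79876897e+02 -6.50345924e-02  4.61266258e+00]
```

View pics/c6.png

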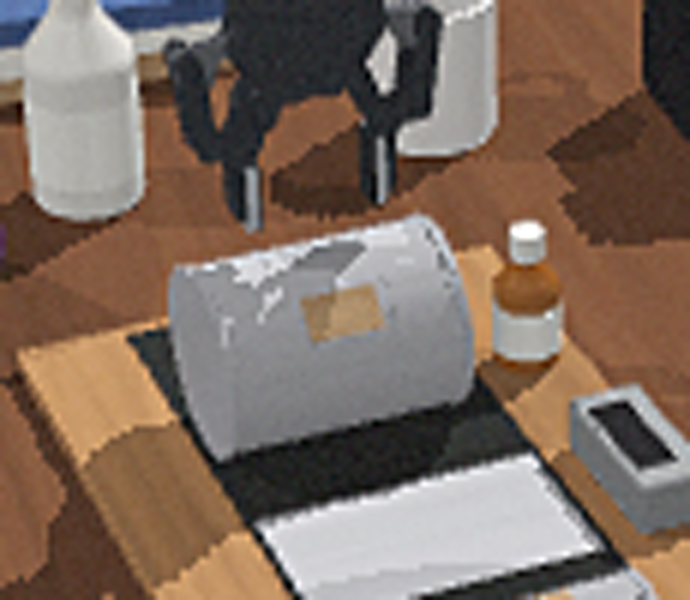

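```bash
cat >> h.py <<'E'
from scipy.optimize import least_squares
def hull(P,x,y,yaw,r=.05,L=.13,zc=.062):
    a=np.linspace(0,2*np.pi,40);ax=np.array([np.cos(yaw),np.sin(yaw),0]);n=np.array([-ax[1],ax[0],0])
    pts=[np.array([x,y,zc])+e*L/2*ax+r*(np.cos(k)*n+np.sin(k)*np.array([0,0,1])) for e in(-1,1) for k in a]
    return cv2.convexHull(np.array([proj(P,q) for q in pts],np.float32))[:,0]
PL=np.array([.549,.0302]);BX=np.array([.99664,.0819]);BY=np.array([-.0819,.99664])
def fit(P,pts,x0):
    def res(v):
        h=hull(P,*v).reshape(-1,1,2); return [cv2.pointPolygonTest(h,(float(a),float(b)),True) for a,b in pts]
    r=least_squares(res,x0,diff_step=1e-3,loss='soft_l1'); v=r.x; d=v[:2]-PL
    print('xy',v[:2].round(4),'yaw',np.degrees(v[2]).round(1),'board',(d@BX).round(4),(d@BY).round(4),'rms',np.sqrt((r.fun**2).mean()).round(2)); return v
def fitcrop(P,cpts,k,r,x0): return fit(P,[[(a+.5)/k-.5+r[2],(b+.5)/k-.5+r[0]] for a,b in cpts],x0)
def fittrace(P,x0):
    for d in spotter.trace(P,'big_tin_center'):
        m=d['pixels'].astype(np.uint8); c=max(cv2.findContours(m,0,1)[0],key=cv2.contourArea)[:,0]
        uv=proj(P,[x0[0],x0[1],.062])
        if np.linalg.norm(c.mean(0)-uv)<25:
            print(d['confidence']); fit(P,c.astype(float),x0)
E
python3 - <<'E'
from h import *
p=camera('side'); r=(130,230,210,325)
fittrace(p,[.53,.15,.08])
fitcrop(p,[(170,268),(420,214),(474,300),(470,395),(220,462),(175,340),(195,415),(345,430),(460,260)],6,r,[.53,.15,.08])
E
```

```text
0.91
xy [0.5264 0.1492] yaw -2.9 board -0.0128 0.1205 rms 1.36
xy [0.5292 0.1492] yaw 5.9 board -0.0099 0.1202 rms 0.48
```

Call:
play_rows([
  [0.3, [0, 0, 0.7], [0, 0, 0]],
  [0.3, [0, 0, 0.6], [0, 0, 0]],
  [0.3, [0, 0, 0.2], [0, 0, 0]],
  [0.3, [0, 0, 0.12], [0, 0, 0]],
])

```text
time: 11.1
ee_pos: [0.5315, 0.1612, 0.0971]
tcp_rot: [-179.8, -0.2, 4.4]
wrist_force: [-6.3, 0.2, 20.3]
opening: 0.0597
```

Call:
play_rows([
  [0.3, [0, 0.3, 0.08], [0, 0, 0]],
  [0.3, [0, 0.5, 0.08], [0, 0, 0]],
  [0.3, [0, 0.5, 0.08], [-0.1, -0.1, 0]],
  [0.3, [0, 0.5, 0.08], [-0.1, -0.1, 0]],
])

```text
time: 11.5
ee_pos: [0.533, 0.1426, 0.0976]
tcp_rot: [-179.9, -0.2, 4.4]
wrist_force: [-1.1, -0.1, 7.0]
opening: 0.06
```

Call:
play_rows([
  [0.3, [0, 0.5, 0.1], [-0.1, -0.1, -0.1]],
  [0.3, [0, 0.5, 0.1], [-0.1, -0.1, -0.1]],
  [0.3, [0, 0.5, 0.1], [-0.1, -0.1, 0]],
  [0.3, [0, 0.5, 0.1], [-0.1, -0.1, 0]],
  [0.3, [0, 0.5, 0.1], [-0.1, -0.1, 0]],
  [0.3, [0, 0.5, 0.1], [0, 0, 0]],
])

```text
time: 12.1
ee_pos: [0.5358, 0.1101, 0.097]
tcp_rot: [179.7, 0.0, 4.5]
wrist_force: [-2.1, -0.6, 5.6]
opening: 0.0599
```

Call:
play_rows([
  [0.3, [0, 0.5, 0.11], [0, 0, 0]],
  [0.3, [0, 0.5, 0.12], [0, 0, 0]],
  [0.3, [0, 0.5, 0.13], [0, 0, 0]],
  [0.3, [0, 0.5, 0.14], [0, 0, 0]],
  [0.3, [0, 0.5, 0.15], [0, 0, 0]],
  [0.3, [0, 0.1, 0.05], [0, 0, 0]],
])

```text
time: 12.7
ee_pos: [0.5383, 0.0802, 0.0929]
tcp_rot: [179.6, -0.2, 4.3]
wrist_force: [0.1, -1.5, 3.7]
opening: 0.0598
```

Call:
play_rows([
  [0.3, [0, 0, -0.5], [0, 0, 0]],
  [0.3, [0, 0, -1], [0, 0, 0]],
  [0.3, [0, -1.9, 0], [0, -0.1, 0]],
  [0.3, [0, -1.8, 0], [0, 0, 0]],
  [0.3, [0, 0, 0], [0, 0, 0]],
])

```text
time: 13.2
ee_pos: [0.5353, 0.118, 0.1097]
tcp_rot: [179.6, -0.1, 4.2]
wrist_force: [-0.2, 0.1, -0.7]
opening: 0.0598
```

```bash
python3 - <<'E'
from h import *
p=sidecrop('c7.png',(150,250,215,330)); o=get_obs(); print(o['ee_pos'],o['tcp_rot'],(o['ee_pos'][:2]-PL)@BX,(o['ee_pos'][:2]-PL)@BY)
fittrace(p,[.53,.11,.08])
E
```

```text
[0.53533288 0.11725179 0.1096977 ] [ 1.79624265e+02 -5.55734486e-02  4.16744729e+00] -0.00649165482827646 0.08787863433671386
0.69
xy [0.5312 0.108 ] yaw -0.5 board -0.0114 0.079 rms 1.21
```

View pics/c7.png

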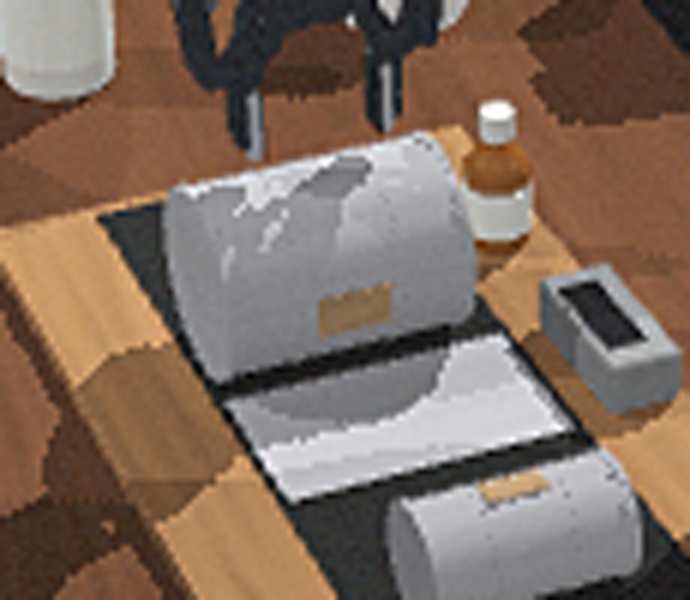

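```bash
python3 - <<'E'
from h import *
p=camera('side'); r=(150,250,215,330)
fitcrop(p,[(165,190),(422,131),(462,165),(476,250),(472,318),(222,382),(170,260),(190,330),(345,352)],6,r,[.53,.11,.08])
E
```

```text
xy [0.5328 0.1087] yaw 4.6 board -0.0097 0.0795 rms 0.55
```

Call:
play_rows([
  [0.3, [0, -0.5, 0], [0.4, 0, -0.4]],
  [0.3, [0, 0, 0.6], [0, 0, 0]],
  [0.3, [0, 0, 0.4], [0, 0, 0]],
  [0.3, [0, 0, 0.2], [0, 0, 0]],
  [0.3, [0, 0, 0.12], [0, 0, 0]],
])

```text
time: 13.85
ee_pos: [0.5354, 0.1203, 0.0971]
tcp_rot: [-179.9, -0.1, 4.4]
wrist_force: [-6.7, 0.4, 18.8]
opening: 0.0597
```

Call:
play_rows([
  [0.3, [0, 0.3, 0.08], [0, 0, 0]],
  [0.3, [0, 0.5, 0.08], [0, 0, 0]],
  [0.3, [0, 0.5, 0.08], [0, -0.1, 0]],
  [0.3, [0, 0.5, 0.08], [0, -0.1, 0]],
])

```text
time: 14.25
ee_pos: [0.5368, 0.102, 0.0976]
tcp_rot: [-179.8, -0.1, 4.5]
wrist_force: [-2.3, 0.5, 6.8]
opening: 0.0594
```

Call:
play_rows([
  [0.3, [0, 0.5, 0.1], [-0.1, -0.1, -0.1]],
  [0.3, [0, 0.5, 0.1], [-0.1, -0.1, -0.1]],
  [0.3, [0, 0.5, 0.1], [0, -0.1, 0]],
  [0.3, [0, 0.5, 0.1], [0, -0.1, 0]],
  [0.3, [0, 0.5, 0.1], [0, 0, 0]],
  [0.3, [0, 0.5, 0.1], [0, 0, 0]],
])

```text
time: 14.85
ee_pos: [0.5395, 0.0701, 0.0971]
tcp_rot: [180.0, -0.0, 4.6]
wrist_force: [-2.5, -1.1, 7.1]
opening: 0.0596
```

Call:
play_rows([
  [0.3, [0, 0.5, 0.11], [0, 0, 0]],
  [0.3, [0, 0.5, 0.12], [0, 0, 0]],
  [0.3, [0, 0.5, 0.13], [0, 0, 0]],
  [0.3, [0, 0.5, 0.14], [0, 0, 0]],
  [0.3, [0, 0.5, 0.15], [0, 0, 0]],
  [0.3, [0, 0.1, 0.05], [0, 0, 0]],
])

```text
time: 15.45
ee_pos: [0.5421, 0.0409, 0.0933]
tcp_rot: [179.9, -0.3, 4.4]
wrist_force: [0.0, 0.1, 3.4]
opening: 0.0599
```

Call:
play_rows([
  [0.3, [0, 0, -0.5], [0, 0, 0]],
  [0.3, [0, 0, -1], [0, 0, 0]],
  [0.3, [0, -2, 0], [0, 0, 0]],
  [0.3, [0, -1.9, 0], [0, 0, 0]],
  [0.3, [0, 0, 0], [0, 0, 0]],
  [0.3, [0, 0, 0], [0, 0, 0]],
])

```text
time: 16.05
ee_pos: [0.539, 0.081, 0.111]
tcp_rot: [179.9, -0.3, 4.4]
wrist_force: [-0.7, -0.3, 0.8]
opening: 0.0595
```

```bash
python3 - <<'E'
from h import *
p=sidecrop('c8.png',(160,260,225,340)); o=get_obs(); print(o['ee_pos'],o['tcp_rot'],(o['ee_pos'][:2]-PL)@BX,(o['ee_pos'][:2]-PL)@BY)
fittrace(p,[.535,.07,.08])
E
```

```text
[0.53906597 0.08084908 0.11099741] [179.94995305  -0.2783408    4.34954419] -0.0057524875186899934 0.0512925001832253
0.67
xy [0.5343 0.0681] yaw 3.1 board -0.0116 0.039 rms 0.83
```

View pics/c8.png

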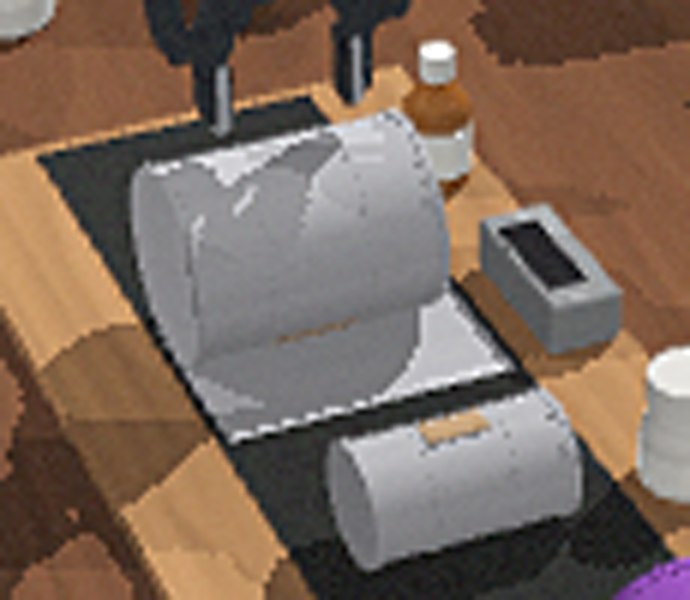

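```bash
python3 - <<'E'
from h import *
p=camera('side'); r=(160,260,225,340)
fitcrop(p,[(133,165),(393,108),(432,145),(447,235),(444,290),(195,366),(138,240),(160,310),(340,322)],6,r,[.535,.07,.08])
E
```

```text
xy [0.5366 0.0713] yaw 4.2 board -0.009 0.0419 rms 0.64
```

Call:
play_rows([
  [0.3, [0, -0.3, 0], [0, -0.3, -0.2]],
  [0.3, [0, 0, 0.7], [0, 0, 0]],
  [0.3, [0, 0, 0.4], [0, 0, 0]],
  [0.3, [0, 0, 0.2], [0, 0, 0]],
  [0.3, [0, 0, 0.12], [0, 0, 0]],
])

```text
time: 16.7
ee_pos: [0.5392, 0.0824, 0.0968]
tcp_rot: [180.0, -0.0, 4.4]
wrist_force: [-5.9, 1.5, 20.0]
opening: 0.0597
```

Call:
play_rows([
  [0.3, [0, 0.3, 0.08], [0, 0, 0]],
  [0.3, [0, 0.5, 0.08], [0, 0, 0]],
  [0.3, [0, 0.5, 0.08], [0, -0.1, 0]],
  [0.3, [0, 0.5, 0.08], [0, -0.1, 0]],
])

```text
time: 17.1
ee_pos: [0.5406, 0.0645, 0.0976]
tcp_rot: [-180.0, -0.0, 4.5]
wrist_force: [-3.1, -0.8, 6.6]
opening: 0.0595
```

Call:
play_rows([
  [0.3, [0, 0.5, 0.1], [-0.1, -0.1, 0]],
  [0.3, [0, 0.5, 0.1], [-0.1, -0.1, -0.1]],
  [0.3, [0, 0.5, 0.1], [0, -0.1, 0]],
  [0.3, [0, 0.5, 0.1], [0, -0.1, 0]],
  [0.3, [0, 0.5, 0.1], [0, 0, 0]],
  [0.3, [0, 0.5, 0.1], [0, 0, 0]],
])

```text
time: 17.7
ee_pos: [0.5433, 0.0329, 0.0974]
tcp_rot: [179.8, 0.1, 4.5]
wrist_force: [-3.0, -1.5, 6.6]
opening: 0.0599
```

Call:
play_rows([
  [0.3, [0, 0.5, 0.11], [0, 0, 0]],
  [0.3, [0, 0.5, 0.12], [0, 0, 0]],
  [0.3, [0, 0.5, 0.13], [0, 0, 0]],
  [0.3, [0, 0.4, 0.13], [0, 0, 0]],
  [0.3, [0, 0.3, 0.11], [0, 0, 0]],
  [0.3, [0, 0.2, 0.09], [0, 0, 0]],
])

```text
time: 18.3
ee_pos: [0.5456, 0.0064, 0.0947]
tcp_rot: [179.7, -0.2, 4.4]
wrist_force: [-1.9, -0.4, 5.9]
opening: 0.0599
```

```bash
python3 - <<'E'
from h import *
p=sidecrop('c9.png',(170,270,230,345))
fittrace(p,[.54,.035,.08]); o=get_obs(); print(o['ee_pos'],o['wrist_force'])
E
```

```text
0.93
xy [0.536  0.0268] yaw 2.3 board -0.0133 -0.0024 rms 2.78
[0.54558879 0.00629576 0.09464474] [-1.30224703 -1.03784021  4.81436484]
```

View pics/c9.png

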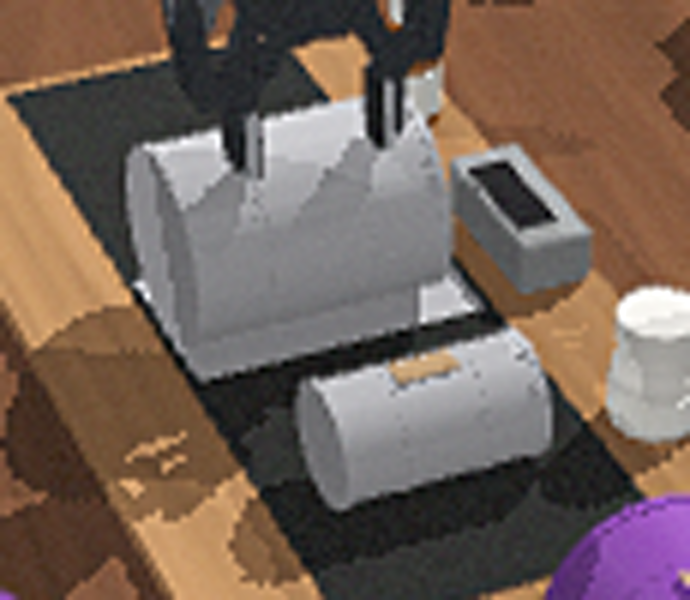

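Call:
play_rows([
  [0.3, [0, 0, -0.5], [0, 0, 0]],
  [0.3, [0, 0, -1.5], [0, 0, 0]],
  [0.3, [0, 0, -3], [0, 0, 0]],
  [0.3, [0, -4, -3], [0, 0, 0]],
  [0.3, [-1, -4, -1], [0, 0, 0]],
  [0.3, [-1, -4, 0], [0, 0, 0]],
  [0.3, [-1, -4, 0], [0, 0, 0]],
  [0.3, [-1, -4, 0], [0, 0, 0]],
  [0.3, [-1, -4, 0], [0, 0, 0]],
  [0.3, [0, 0, 0], [0, 0, 0]],
])

```text
time: 19.4
ee_pos: [0.4751, 0.2502, 0.1956]
tcp_rot: [179.9, -0.5, 4.2]
wrist_force: [0.9, -0.8, 0.3]
opening: 0.0599
```

```bash
python3 - <<'E'
from h import *
p=sidecrop('d1.png',(170,270,230,345)); fittrace(p,[.54,.035,.08])
t=camera('top'); c=t['img'][140:270,180:375]; cv2.imwrite('pics/d2.png',cv2.cvtColor(cv2.resize(c,None,fx=4,fy=4,interpolation=cv2.INTER_CUBIC),cv2.COLOR_RGB2BGR))
fittrace(t,[.54,.035,.08]); np.save('p2.npy',t,allow_pickle=True);np.save('s2.npy',p,allow_pickle=True)
E
```

```text
0.82
xy [0.5378 0.0301] yaw 2.8 board -0.0112 0.0009 rms 0.91
```

View pics/d1.png

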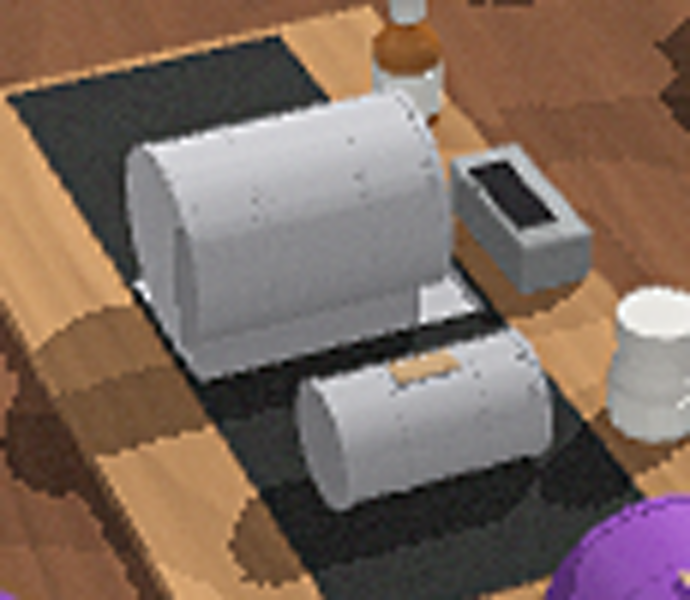

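View pics/d2.png

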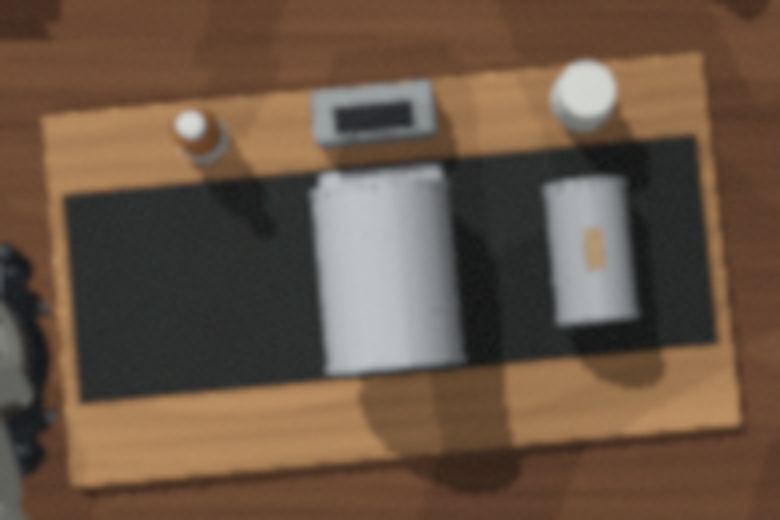

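```bash
python3 - <<'E'
from h import *
t=np.load('p2.npy',allow_pickle=True).item();s=np.load('s2.npy',allow_pickle=True).item()
fit(t,[cr(c) for c in[(311,190),(326,376),(465,363),(318,280),(457,270),(450,180),(395,370),(380,182)]],[.54,.035,.08])
fitcrop(s,[(127,155),(392,93),(435,135),(450,210),(449,270),(195,346),(128,220),(150,295),(320,307)],6,(170,270,230,345),[.54,.035,.08])
# edges via gradient: predicted hull corners at by=0
for by in(0,.003):
    c=PL-.0104*BX+by*BY
    h=hull(t,c[0],c[1],np.radians(4.7)); q=(h-[180,140]+.5)*4-.5; print(by,q[:,0].min(),q[:,0].max(),q[:,1].min(),q[:,1].max())
    h=hull(s,c[0],c[1],np.radians(4.7)); q=(h-[230,170]+.5)*6-.5; print(' s',q[:,0].min(),q[:,0].max(),q[:,1].min(),q[:,1].max())
# mid-row intensity profile
g=t['img'].astype(int).sum(2)
for r in(195,210,225): print(r,g[r,252:300].tolist())
E
```

```text
xy [0.538  0.0297] yaw 4.5 board -0.011 0.0004 rms 0.39
xy [0.5379 0.0307] yaw 5.3 board -0.011 0.0014 rms 0.58
0 311.1158447265625 465.838623046875 177.243896484375 374.14666748046875
 s 127.92001342773438 454.56304931640625 86.31021118164062 347.79827880859375
0.003 306.9617919921875 461.6558837890625 177.64642333984375 374.5343017578125
 s 125.87591552734375 451.98089599609375 83.35122680664062 344.40167236328125
195 [134, 140, 137, 137, 140, 185, 307, 435, 505, 530, 546, 555, 562, 571, 571, 576, 579, 577, 577, 579, 577, 571, 570, 565, 561, 554, 544, 529, 511, 503, 494, 475, 455, 436, 422, 402, 375, 335, 301, 268, 196, 121, 88, 100, 102, 118, 126, 124]
210 [140, 135, 134, 142, 136, 138, 160, 262, 406, 490, 526, 541, 552, 563, 568, 573, 575, 579, 579, 581, 578, 578, 577, 574, 567, 564, 561, 550, 535, 520, 504, 498, 482, 463, 444, 426, 410, 385, 357, 318, 278, 223, 143, 94, 76, 77, 71, 67]
225 [140, 137, 140, 139, 141, 138, 139, 146, 233, 378, 476, 519, 538, 548, 559, 564, 569, 570, 574, 580, 578, 578, 581, 576, 572, 571, 567, 562, 556, 541, 526, 511, 499, 485, 469, 451, 437, 416, 399, 369, 332, 302, 260, 192, 118, 70, 74, 77]
```

Call:
play_rows([
  [0.3, [0, 0, -1], [0, 0, 0]],
  [0.3, [0, 0, 0], [0, 0, 0]],
  [0.3, [0, 0, 0], [0, 0, 0]],
  [0.3, [0, 0, 0], [0, 0, 0]],
  [0.3, [0, 0, 0], [0, 0, 0]],
])

```text
time: 20.1
ee_pos: [0.4784, 0.2423, 0.2068]
tcp_rot: [179.8, -0.6, 3.5]
wrist_force: [-0.5, 0.7, 0.4]
opening: 0.0597
```

```bash
python3 - <<'E'
from h import *
t=camera('top');s=camera('side')
t0=np.load('p.npy',allow_pickle=True).item();s0=np.load('s.npy',allow_pickle=True).item();t2=np.load('p2.npy',allow_pickle=True).item();s2=np.load('s2.npy',allow_pickle=True).item()
D=lambda a,b,r:np.abs(a['img'][r[0]:r[1],r[2]:r[3]].astype(int)-b['img'][r[0]:r[1],r[2]:r[3]]).mean().round(2)
print('tin still',D(t,t2,(180,236,255,300)),D(s,s2,(180,232,248,308)))
print('small,jar vs start',D(t,t0,(150,230,312,350)),'jar side',D(s,s0,(215,245,328,352)),'vial',D(t,t0,(165,180,222,238)))
save(t,'e1.png')
print(get_obs()['wrist_force'],job_done())
E
```

```text
tin still 0.89 2.31
small,jar vs start 12.06 jar side 7.58 vial 13.0
the job is handed in; nothing more can be done
[-0.57911496  0.19385914 -0.46294383] None
```

View pics/e1.png

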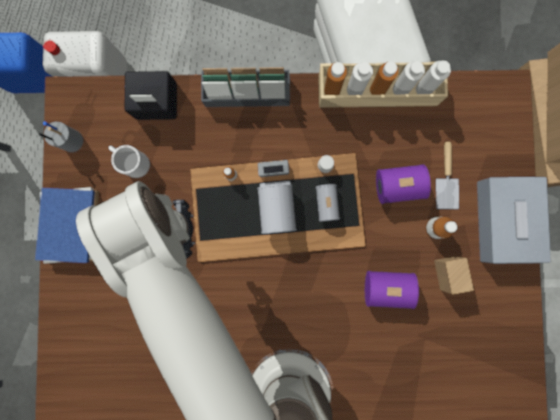

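The big tin now lies square across the middle of the weighing plate. I handed the job in at about 20 s, with the arm clear of everything.

**What I did:** I rolled the bare-metal tin about 160 mm along the board in four strokes. Only the two fingertips touched it, near the crest, pressing with about 4–20 N.

**Position:** From the top view its centre is 0.4 mm from the plate centre along the board, and from the side view 1.4 mm. It is square to within about 1°. It still sits about 11 mm off-centre along its own axis, as it did at the start, because rolling cannot change that.

**Rolling:** After each stroke the tin had moved half as far as the fingertips, to within my measurement error. The sticker turned from the top to underneath. Both fit rolling without slipping.

**At rest:** Pictures taken about 0.7 s apart showed no change in the tin's position.

**Bystanders:** The small tin, jar and vial are at the same pixels as in the first top view. An automatic image comparison with the start did show brightness differences there (about 7–13 levels), which I put down to the arm's moved shadows. I did not measure those three again. The moved arm hides the white bottle and one of the purple tins in the last top picture, so I could not check them there.

**Disagreement:** Fits from the network's outlines gave yaw up to about 7° off my hand-marked edges during the rolling, and about 2° off at the end. I trusted the hand-marked edges, which agreed between the two views.

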